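Start the pipe purge on the membrane keypad

TASK

Start the purge gas for the pipe weld: on the control box with the blue top panel, press the yellow key until you feel it push back firmly and hold it there briefly, then do the same with the green key, and let go. Press with the fingers, without slamming or leaning hard on the keys; do not press the red key, and do not touch the similar box with the orange panel.

Things in the scene. Friction and masses are not known exactly. Their poses are not given: they have to be found in the camera images.
- yellow_key: Yellow round membrane key, 30 mm across, on the blue top panel of a fixed grey control box (120 x 210 mm, 60 mm high). Origin: centre of its underside, level with the panel, 60 mm above the bench; its top is 4 mm higher; z up. It sinks straight down at most 2 mm: about 2 N to begin, 8 N to the stop. It registers at 4 N held 0.2 s; press 6 to 10 N for half a second; over 40 N damages it.
- green_key: Green round membrane key on the same blue panel; size, origin, axes, spring and forces as for the yellow key. The three keys stand in one row along the box's length (their y axis), 60 mm apart from centre to centre, in an order that changes.
- red_key: Red round membrane key on the same blue panel: the stop key, not to be pressed (it registers at 4 N at once). Size, origin and axes as for the yellow key.
- fume_box: Look-alike grey control box with an orange top panel and its own yellow, red and green keys, for the fume extractor; fixed on the bench, to be left alone. 120 mm (x) by 210 mm (y), 64 mm high over its keys; origin: centre of its underside on the bench, z up.

How it is judged (in metres and radians):
On the way, in this order (a step that is already met when the one before it is completed fails the run):
1. the yellow key of the blue panel is pressed by the fingers with more than 4 N for 0.2 s (contact force between yellow_key and the fingers above 4 N), for 0.2 s.
2. then the green key of the blue panel is pressed by the fingers with more than 4 N for 0.2 s (contact force between green_key and the fingers above 4 N), for 0.2 s.
At the end, for the whole second after the job is handed in: After the yellow and then the green key have been pressed, nothing presses any key of the blue panel (less than 0.5 N on each of the three) (contact force between each of yellow_key, green_key, red_key and anything else below 0.5 N); the robot touches nothing.
It fails at once if the red key is pressed with more than 4 N (contact force between red_key and anything else above 4 N).
It fails at once if the box with the orange panel is touched with more than 2 N (contact force between fume_box and anything else above 2 N).
It fails at once if the yellow or the green key is loaded with more than 40 N (contact force between any of yellow_key, green_key and anything else above 40 N).
It also fails if it takes over 37 s, if anything falls off the work surface, if the arm or the gripper's body presses on something with over 40 N, if the wrist force passes 120 N, or if a joint passes its speed limit or range.

ROBOT

A 6-joint arm with a two-finger parallel gripper is mounted at the origin on the work surface. World frame = base frame: x ahead of the robot, y to its left, z up, the work surface at z = 0. Lengths are in mm, angles in rad, forces in N, time in s.
With the tool pointing down it reaches from about 350 to 975 mm from the base axis. Payload 7.1 kg.
Tool frame: the origin (TCP) lies at the very end of the fingers, on their centre line; the grasp point (between the pads) lies 19 mm behind it; z points along the fingers, y is the direction in which the jaws open and shut (so a half turn about z gives the same grasp; the last joint's range is limited). The gripper opens to 88 mm and grips with 3 to 60 N. Pads are 20 mm wide; open, the fingers measure 115 mm over their backs; the gripper's body (75 mm by 178 mm) begins 61 mm behind the grasp point.
Start: joints at [-1.142, 0.423, 1.63, -0, 1.089, -0.019], TCP at [270.629, -563.351, 190.675] pointing down, gripper open.
Joint ranges: [-3, 3], [-0.9, 2.11], [0.09, 2.58], [-1.31, 4.45], [0.11, 2.69], [-2.54, 2.54]. Speed limits (rad/s): [2.39, 2.39, 3.01, 3.14, 3.14, 3.14].

INTERFACE

Orientations are given as a rotation vector (axis times angle).
In Python, from workcell import ctrl, imaging gives the robot as it stands. The module is installed in compiled form; this text tells all that it offers.
- The arm moves only by the shell command python3 -m pendant 'ROWS'. ROWS is JSON, a list of rows, each an object with "turn": the turn, a rotation vector about the world's x, y, z in rad, a list of three; "dp": the shift along the world's x, y, z in m, a list of three; "claw": the finger opening in m, from 0 to 0.0878. A call has 1 to 8 rows; each row is the pose to reach, as a shift and turn from the pose commanded when the call began; what a row does not reach only later rows make up. A row lasts 1/10 s, in which the tool goes at most 50 mm and 8.59 degrees, less where a joint would pass 70% of its speed; a pose out of reach is approached as far as the arm can. A call with a gripper value outside its range is refused whole. The fingers move at their own pace and stop on an object; the grip force is fixed at half the most. Time passes only in rows, so rows that repeat a pose let the fingers close. It gives the time, the measured TCP pose, the force and the opening at its end, in the units of the state.
- ctrl.get_obs(): the state, without advancing time (a new reading comes with each control period).
- imaging.get_image(name): name is "scene" or "top" or "wrist"; returns a dict with "pixels" (384x512x3 uint8, blue, green, red), "fov_y" (degrees; the focal length in pixels is half the picture's height over the tangent of half this angle, whatever the lens; pixels are square), "cx", "cy" (the principal point, pixels), "xyz" and "rotation" of the camera in the world. Camera axes: x right, y up, looking along -z (the intrinsics and any distortion apply to the point x, -y, -z); pixel columns grow to the right and rows downward; lengths in mm; the calibration is good to about 2 mm. A picture is of the moment at which its call begins. There is no depth.
- ctrl.close_job(): hands the job in, once; it reports no verdict.
The state is a dict: "t": time; "qpos": joint angles; "qvel": joint speeds; "joint_torque": joint torques, N m; "ee_pos": TCP position; "orientation": TCP orientation; "ft_force": force on the tool from outside, world axes, zero at the start; "moment": the same for the moment, N m; "width": finger opening in mm.
Only numpy, scipy, OpenCV 4.12 (cv2) and the standard library are available. Lean on these libraries where they do the work, as an engineer would, in place of code of your own. Each camera call takes 0.05 s, during which the arm holds its last target.

## Working session

There is one attempt and no reset: what is moved stays moved. The work goes in short steps, Python scripts to look and compute and a shell command to move; the robot and the scene stay as the last step left them, time stands still between calls to the robot, and variables do not carry over. Pictures are saved under pics/ and viewed, and the job is handed in when it is done.

```bash
mkdir -p pics; python3 - <<'E'
from workcell import ctrl, imaging
import cv2, numpy as np, pickle
o=ctrl.get_obs()
for k,v in o.items(): print(k,np.round(v,4))
d={}
for n in ("scene","top"):
    im=imaging.get_image(n); d[n]=im
    print(n,{k:np.round(v,3).tolist() for k,v in im.items() if k!='pixels' and not isinstance(v,str)})
    cv2.imwrite(f"pics/{n}1.png",im['pixels'])
pickle.dump(d,open('d.pkl','wb'))
E
```

```text
t 0.0
qpos [-1.142   0.4239  1.6307  0.      1.0886 -0.019 ]
qvel [-0.0011  0.0008  0.0002 -0.0015 -0.0001 -0.0012]
joint_torque [-2.10000e-03 -5.44639e+01 -2.73665e+01  6.42000e-02  2.28000e-02
 -2.00000e-04]
ee_pos [ 270.4126 -562.8184  189.9087]
orientation [-3.0617e+00 -6.9730e-01  5.0000e-04]
ft_force [-0.0565 -0.505   0.2643]
moment [-0.0105  0.0663  0.0132]
width 87.5084
scene {'fov_y': 56.696, 'cx': 254.589, 'cy': 186.402, 'xyz': [863.875, -443.84, 635.293], 'rotation': [0.752, 0.253, 0.59]}
top {'fov_y': 51.363, 'cx': 256.403, 'cy': 188.594, 'xyz': [464.851, -23.981, 922.67], 'rotation': [0.069, -0.033, -1.574]}
```

View pics/scene1.png

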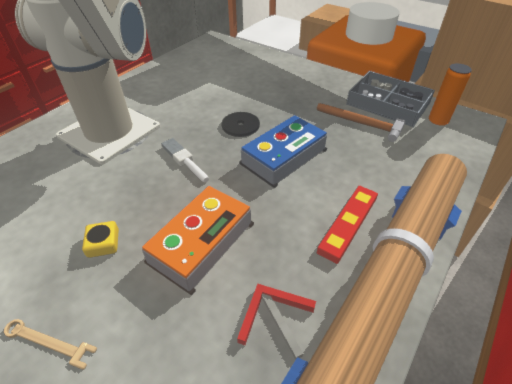

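View pics/top1.png

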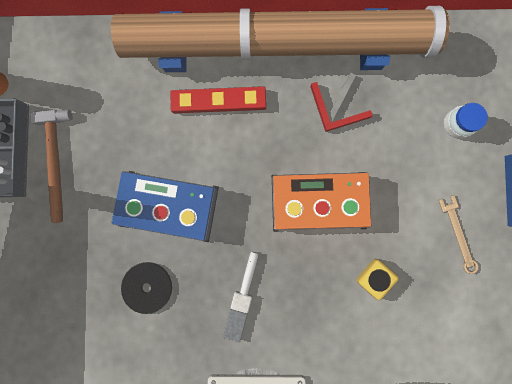

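The scene view shows the blue box with yellow at (265,147), red (280,136) and green (296,127). The top view shows green at (134,208), red (161,213) and yellow (188,217). The orange box is nearer the robot's right.

```bash
cat > h.py <<'E'
import cv2, numpy as np
from scipy.spatial.transform import Rotation as R
def ray(im,u,v):
    f=im['pixels'].shape[0]/2/np.tan(np.radians(im['fov_y'])/2)
    x=(u-im['cx'])/f; y=(v-im['cy'])/f
    r=np.array(im['rotation']); M=R.from_rotvec(r).as_matrix() if r.size==3 else r.reshape(3,3)
    return np.array(im['xyz']),M@np.array([x,-y,-1.])
def onz(im,u,v,z):
    p,d=ray(im,u,v); return p+d*(z-p[2])/d[2]
def tri(a,b):
    A=[];B=[]
    S=0;T=0
    for p,d in (a,b):
        d=d/np.linalg.norm(d);P=np.eye(3)-np.outer(d,d);S=S+P;T=T+P@p
    X=np.linalg.solve(S,T); return X,[np.linalg.norm(np.cross(X-p,d/np.linalg.norm(d))) for p,d in (a,b)]
def blobs(im,box):
    x0,y0,x1,y1=box
    hsv=cv2.cvtColor(im['pixels'],cv2.COLOR_BGR2HSV); out={}
    for c,rs in dict(yellow=[(18,35)],green=[(42,88)],red=[(0,9),(170,180)]).items():
        m=sum(cv2.inRange(hsv,(a,110,50),(b,255,255)) for a,b in rs)
        k=np.zeros_like(m);k[y0:y1,x0:x1]=m[y0:y1,x0:x1]
        n,l,st,ce=cv2.connectedComponentsWithStats(k)
        out[c]=[(np.round(ce[i],2).tolist(),st[i,2:].tolist()) for i in range(1,n) if st[i,4]>25]
    return out
E
python3 - <<'E'
from h import *
import pickle
d=pickle.load(open('d.pkl','rb'))
for n in d: print(n,{k:v for k,v in d[n].items() if k not in('pixels',)}.keys(),[ (k,v) for k,v in d[n].items() if isinstance(v,str)])
bs=blobs(d['scene'],(240,115,330,180)); bt=blobs(d['top'],(112,170,218,245))
print(bs);print(bt)
bo=blobs(d['top'],(272,170,372,232)); bq=blobs(d['scene'],(145,185,255,290))
for c in bs:
    try:
        for nm,s,t in(('blue',bs,bt),('orange',bq,bo)):
            s=max(s[c],key=lambda q:q[1][0]*q[1][1])[0];t=max(t[c],key=lambda q:q[1][0]*q[1][1])[0]
            print(nm,c,np.round(tri(ray(d['scene'],*s),ray(d['top'],*t))[0],1),tri(ray(d['scene'],*s),ray(d['top'],*t))[1][0].round(1),'scene64',onz(d['scene'],*s,64).round(1),'top64',onz(d['top'],*t,64).round(1))
    except Exception as e: print(c,e)
for i,p in enumerate([(272,174),(370,172),(371,228),(275,230)]): print('orange corner',onz(d['top'],*p,60).round(0))
E
```

```text
scene dict_keys(['fov_y', 'cx', 'cy', 'xyz', 'rotation']) []
top dict_keys(['fov_y', 'cx', 'cy', 'xyz', 'rotation']) []
{'yellow': [([264.4, 145.76], [10, 8, 63])], 'green': [([295.69, 125.76], [9, 6, 42])], 'red': [([280.35, 135.64], [10, 7, 55])]}
{'yellow': [([187.43, 216.95], [14, 13, 136])], 'green': [], 'red': [([160.24, 212.07], [13, 13, 135])]}
blue yellow [461.  145.4  62.3] 1.1 scene64 [462.9 144.4  64. ] top64 [460.2 144.4  64. ]
orange yellow [478.9 -84.3  62.2] 0.9 scene64 [480.8 -84.8  64. ] top64 [478.2 -84.8  64. ]
green max() iterable argument is empty
blue red [471.5 204.3  62.5] 0.8 scene64 [473.1 203.3  64. ] top64 [470.9 203.4  64. ]
orange red [ 480.2 -144.2   62.3] 0.9 scene64 [ 482.  -144.5   64. ] top64 [ 479.5 -144.6   64. ]
orange corner [553. -38.  60.]
orange corner [ 556. -250.   60.]
orange corner [ 435. -249.   60.]
orange corner [432. -44.  60.]
```

```bash
python3 -m pendant '[{"dp":[0.005,0.019,0],"turn":[0,0,0],"claw":0.002},{"dp":[0.016,0.058,0],"turn":[0,0,0],"claw":0.002},{"dp":[0.027,0.101,0],"turn":[0,0,0],"claw":0.002},{"dp":[0.039,0.145,0],"turn":[0,0,0],"claw":0.002},{"dp":[0.051,0.188,0],"turn":[0,0,0],"claw":0.002},{"dp":[0.062,0.232,0],"turn":[0,0,0],"claw":0.002},{"dp":[0.074,0.275,0],"turn":[0,0,0],"claw":0.002},{"dp":[0.086,0.319,0],"turn":[0,0,0],"claw":0.002}]'
python3 - <<'E'
from h import *
import pickle
d=pickle.load(open('d.pkl','rb'))
print(onz(d['scene'],295.69,125.76,64))
im=d['top']['pixels']; hsv=cv2.cvtColor(im,cv2.COLOR_BGR2HSV); print(hsv[208,134])
m=cv2.inRange(hsv,(50,80,20),(88,255,140));k=m*0;k[195:222,120:148]=m[195:222,120:148]
M=cv2.moments(k,True);u,v=M['m10']/M['m00'],M['m01']/M['m00'];print(u,v,M['m00'],onz(d['top'],u,v,64))
E
```

```text
t: 0.9
ee_pos: [356.6, -242.6, 190.6]
orientation: [-3.063, -0.697, -0.0]
ft_force: [0.1, -0.4, 0.2]
width: 27.4
[483.18263473 264.19214045  64.        ]
[ 68 102 120]
133.1171875 207.59375 128.0 [480.76114922 262.57028365  64.        ]
```

```bash
python3 -m pendant '[{"dp":[0.012,0.046,0],"turn":[0,0,0],"claw":0.002},{"dp":[0.025,0.092,0],"turn":[0,0,0],"claw":0.002},{"dp":[0.037,0.138,0],"turn":[0,0,0],"claw":0.002},{"dp":[0.050,0.184,0],"turn":[0,0,0],"claw":0.002},{"dp":[0.062,0.230,0],"turn":[0,0,0],"claw":0.002},{"dp":[0.075,0.276,0],"turn":[0,0,0],"claw":0.002},{"dp":[0.087,0.322,-0.010],"turn":[0,0,0],"claw":0.002},{"dp":[0.096,0.356,-0.03],"turn":[0,0,0],"claw":0.002}]'
python3 -m pendant '[{"dp":[0.006,0.024,-0.02],"turn":[0,0,0],"claw":0.002},{"dp":[0.009,0.033,-0.04],"turn":[0,0,0],"claw":0.002},{"dp":[0.009,0.033,-0.055],"turn":[0,0,0],"claw":0.002},{"dp":[0.009,0.033,-0.06],"turn":[0,0,0],"claw":0.002},{"dp":[0.009,0.033,-0.06],"turn":[0,0,0],"claw":0.002}]'
python3 - <<'E'
from workcell import ctrl, imaging
from h import *
import cv2
for n in ("top","scene"):
    im=imaging.get_image(n);x=(80,150) if n=='top' else (200,80)
    cv2.imwrite(f"pics/{n}2.png",cv2.resize(im['pixels'][x[1]:x[1]+120,x[0]:x[0]+160],None,fx=4,fy=4))
o=ctrl.get_obs();print({k:np.round(v,3) for k,v in o.items()})
E
```

```text
t: 1.7
ee_pos: [454.2, 114.6, 161.5]
orientation: [-3.063, -0.7, -0.006]
ft_force: [0.9, 0.2, -0.6]
width: 2.0
t: 2.2
ee_pos: [460.9, 144.4, 100.0]
orientation: [3.063, 0.697, -0.003]
ft_force: [0.0, -0.1, -0.0]
width: 2.1
{'t': np.float64(2.3), 'qpos': array([ 0.278,  0.355,  2.001, -0.   ,  0.785,  1.402]), 'qvel': array([-0.001, -0.012, -0.005, -0.   , -0.001, -0.   ]), 'joint_torque': array([ 1.6600e-01, -4.2217e+01, -1.9773e+01,  2.3000e-02, -6.2000e-02,
       -1.0000e-03]), 'ee_pos': array([461.941, 144.456, 101.181]), 'orientation': array([-3.063e+00, -6.970e-01, -1.000e-03]), 'ft_force': array([-0.149, -0.125,  0.785]), 'moment': array([-0.001, -0.034,  0.011]), 'width': np.float64(1.926)}
```

View pics/top2.png

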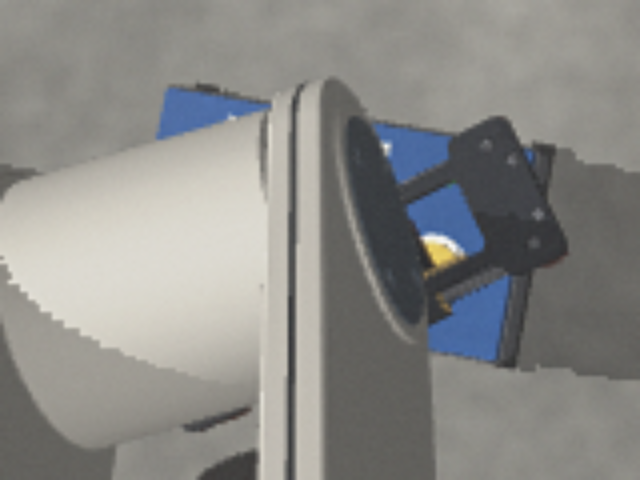

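View pics/scene2.png

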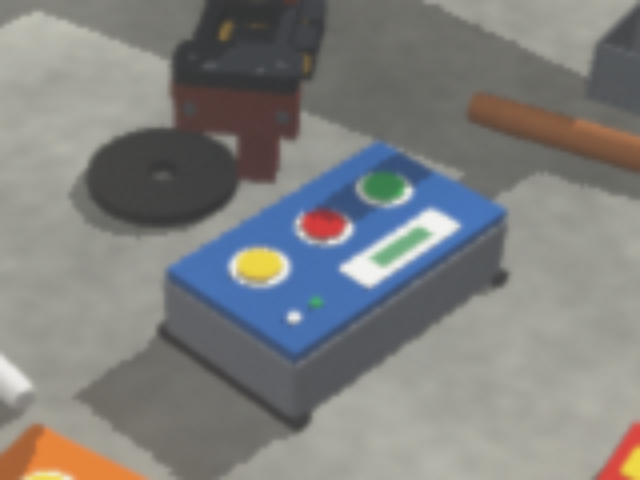

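The top view shows the wrist covering most of the box, with part of the yellow key at about (190,213). The scene view shows the closed fingertips' lower edge at about (264,125), above yellow at (264,146). I'll check this against the projected TCP.

```bash
cat >> h.py <<'E'
def proj(im,X):
    f=im['pixels'].shape[0]/2/np.tan(np.radians(im['fov_y'])/2)
    c=R.from_rotvec(im['rotation']).as_matrix().T@(np.array(X,float)-im['xyz'])
    return np.array([im['cx']+f*c[0]/-c[2], im['cy']-f*c[1]/-c[2]])
E
python3 - <<'E'
from h import *
import pickle
d=pickle.load(open('d.pkl','rb'))
for n in d:
  for X in ([461,144.4,100],[461.5,144.5,64],[461,144.4,200],[482,263,64]): print(n,X,proj(d[n],X).round(1))
E
```

```text
scene [461, 144.4, 100] [263.9 134.1]
scene [461.5, 144.5, 64] [264.  145.5]
scene [461, 144.4, 200] [264.3  98.6]
scene [482, 263, 64] [295.1 125.8]
top [461, 144.4, 100] [184.  216.7]
top [461.5, 144.5, 64] [187.4 216.4]
top [461, 144.4, 200] [172.8 217. ]
top [482, 263, 64] [132.9 207. ]
```

The fingertip shows at row 125, but the reported TCP should project to about row 134. That gap needs explaining before I press.

```bash
python3 - <<'E'
from workcell import ctrl, imaging
from h import *
import pickle
d={}
for n in ("scene","top","wrist"):
    im=imaging.get_image(n); d[n]=im
    print(n,im['fov_y'],im['cx'],im['cy'],np.round(im['xyz'],1),np.round(im['rotation'],3))
pickle.dump(d,open('d2.pkl','wb'))
cv2.imwrite("pics/scene3.png",cv2.resize(d['scene']['pixels'][80:160,220:320],None,fx=8,fy=7.5,interpolation=cv2.INTER_CUBIC))
cv2.imwrite("pics/wrist3.png",d['wrist']['pixels'])
p=np.array(ctrl.get_obs()['ee_pos']);print(p,proj(d['wrist'],p),proj(d['wrist'],[461.5,144.5,64]))
E
```

```text
scene 56.695819276236435 254.58943447500798 186.40197400314543 [ 863.9 -443.8  635.3] [0.752 0.253 0.59 ]
top 51.36345935109877 256.403133539311 188.59414628028225 [464.9 -24.  922.7] [ 0.069 -0.033 -1.574]
wrist 59.89212286363283 258.0220702798608 184.68795406843168 [529.7 175.8 296.9] [-0.244  0.153 -1.116]
[462.22645222 144.55245876 101.50458737] [256.39302285 215.07370791] [256.2609645  197.66898722]
```

View pics/scene3.png

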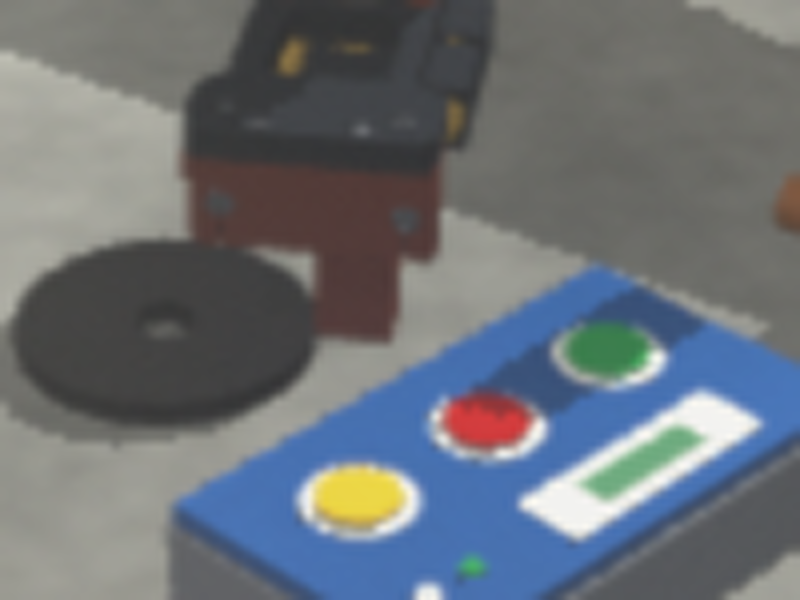

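View pics/wrist3.png

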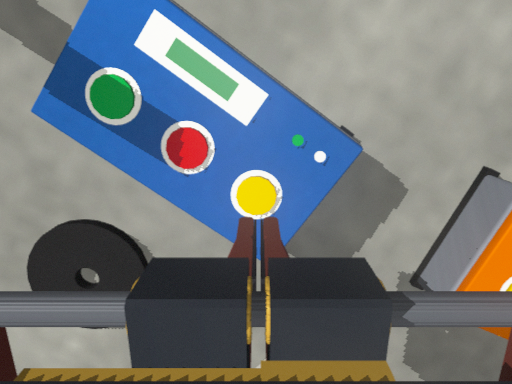

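```bash
python3 - <<'E'
from h import *
import pickle
d=pickle.load(open('d2.pkl','rb'))
a=np.radians(25.7); tx=np.array([np.cos(a),np.sin(a),0]);ty=np.array([np.sin(a),-np.cos(a),0])
for z in (100,110,120,130):
  for s in (-10,0,10):
    X=np.array([461.5,144.5,z])+s*tx
    print(z,s,[proj(d[n],X).round(1).tolist() for n in ('scene','wrist','top')], [proj(d['wrist'],X+ty*e).round(0).tolist() for e in(-14,14)])
w=d['wrist']['pixels'][190:270,210:310]
cv2.imwrite("pics/wrist3z.png",cv2.resize(w,None,fx=7,fy=7,interpolation=cv2.INTER_CUBIC))
cv2.imwrite("pics/top3z.png",cv2.resize(d['top']['pixels'][170:250,150:250],None,fx=7,fy=7,interpolation=cv2.INTER_CUBIC))
print(tri(ray(d['scene'],264.5,125.3),ray(d['wrist'],258,219)))
E
```

```text
100 -10 [[260.1, 133.7], [256.0, 229.9], [186.0, 220.8]] [[234.0, 230.0], [278.0, 230.0]]
100 0 [[264.1, 134.1], [256.0, 215.2], [184.0, 216.4]] [[234.0, 215.0], [278.0, 215.0]]
100 10 [[268.1, 134.5], [255.9, 200.1], [181.9, 212.1]] [[233.0, 200.0], [278.0, 200.0]]
110 -10 [[260.1, 130.4], [255.9, 236.5], [185.0, 220.9]] [[233.0, 237.0], [279.0, 236.0]]
110 0 [[264.1, 130.8], [255.9, 221.2], [183.0, 216.5]] [[233.0, 221.0], [279.0, 221.0]]
110 10 [[268.2, 131.2], [255.8, 205.4], [180.9, 212.0]] [[232.0, 205.0], [279.0, 205.0]]
120 -10 [[260.1, 127.1], [255.8, 243.8], [184.0, 221.0]] [[232.0, 244.0], [280.0, 244.0]]
120 0 [[264.2, 127.5], [255.8, 227.7], [181.9, 216.5]] [[231.0, 228.0], [280.0, 228.0]]
120 10 [[268.2, 127.9], [255.7, 211.3], [179.8, 212.0]] [[231.0, 211.0], [281.0, 211.0]]
130 -10 [[260.1, 123.7], [255.7, 251.7], [183.0, 221.0]] [[230.0, 252.0], [281.0, 252.0]]
130 0 [[264.2, 124.1], [255.7, 235.0], [180.9, 216.5]] [[230.0, 235.0], [281.0, 235.0]]
130 10 [[268.3, 124.5], [255.6, 217.8], [178.8, 212.0]] [[229.0, 218.0], [282.0, 218.0]]
(array([465.43088909, 145.43910048, 125.66028704]), [np.float64(3.4009478055915587), np.float64(3.40094780559158)])
```

View pics/wrist3z.png

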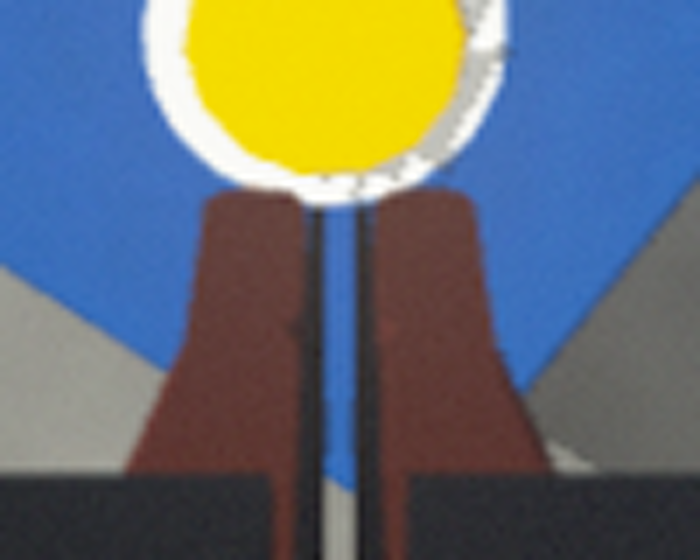

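View pics/top3z.png

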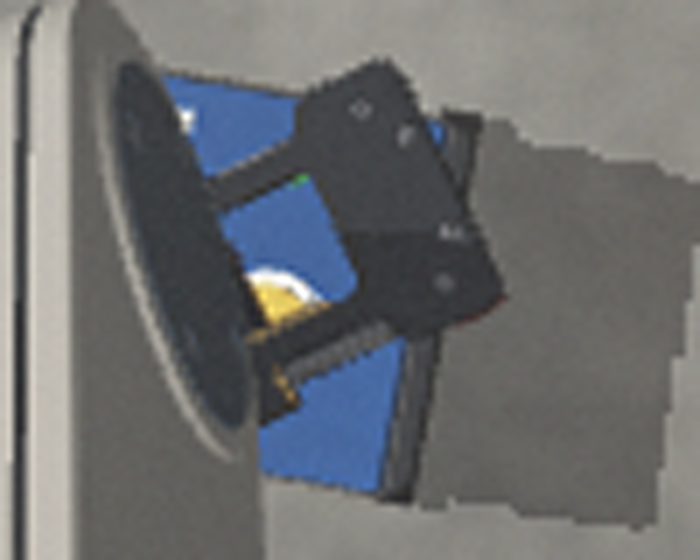

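```bash
python3 - <<'E'
from h import *
import pickle
d=pickle.load(open('d2.pkl','rb'))
X,r=tri(ray(d['scene'],269.5,125.4),ray(d['wrist'],278,217.5)); print(X,r)
a=np.radians(25.7); tx=np.array([np.cos(a),np.sin(a),0]);ty=np.array([np.sin(a),-np.cos(a),0])
D=X-[461.8,144.5,101.2];print('tool x,y,z offs',D@tx,D@ty,D[2])
o=np.array([0,0,0])
E
```

```text
[478.87648822 139.92512068 136.53320652] [np.float64(0.9396092585771814), np.float64(0.9396092585772094)]
tool x,y,z offs 13.40329315839354 11.527692876578785 35.333206520945154
```

Both views put the visible fingertip about 30 mm above the reported TCP, while the lateral position agrees within a few mm. I'll go down by force and look again just above the nominal contact height.

```bash
python3 -m pendant '[{"dp":[0,0,-0.010],"turn":[0,0,0],"claw":0.002},{"dp":[0,0,-0.020],"turn":[0,0,0],"claw":0.002},{"dp":[0,0,-0.027],"turn":[0,0,0],"claw":0.002},{"dp":[0,0,-0.031],"turn":[0,0,0],"claw":0.002},{"dp":[0,0,-0.031],"turn":[0,0,0],"claw":0.002}]'
python3 - <<'E'
from workcell import ctrl, imaging
from h import *
import pickle
d={}
for n in ("scene","wrist"): d[n]=imaging.get_image(n)
pickle.dump(d,open('d3.pkl','wb'))
A=cv2.resize(d['scene']['pixels'][90:170,225:305],(400,400),interpolation=cv2.INTER_CUBIC)
B=cv2.resize(d['wrist']['pixels'][150:250,206:306],(400,400),interpolation=cv2.INTER_CUBIC)
cv2.imwrite("pics/both4.png",np.hstack([A,B]))
E
```

```text
t: 2.95
ee_pos: [461.0, 144.5, 68.8]
orientation: [3.063, 0.698, -0.003]
ft_force: [0.2, 0.9, -0.2]
width: 2.3
```

View pics/both4.png

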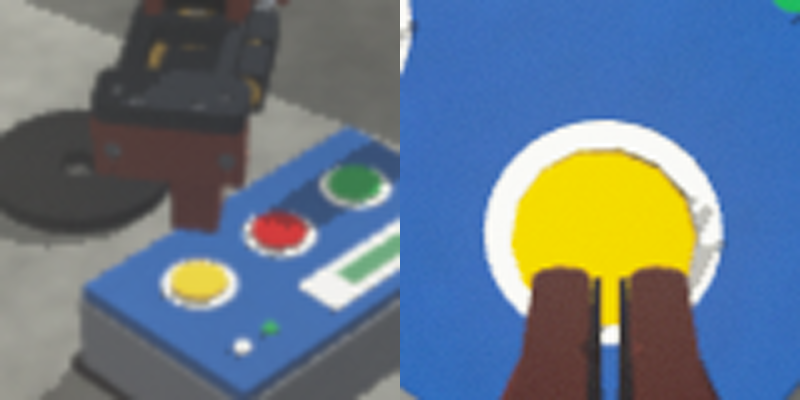

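Left half (scene): the fingertip bottom sits at about (264,136), clearly above yellow at (264,146). Right half (wrist): the tips, with their edge at row 217, are centred in column over the key. There is still a visible gap of about 30 mm, so I go down in small steps under force watch.

```bash
python3 -m pendant '[{"dp":[0,0,-0.0015],"turn":[0,0,0],"claw":0.002},{"dp":[0,0,-0.003],"turn":[0,0,0],"claw":0.002},{"dp":[0,0,-0.004],"turn":[0,0,0],"claw":0.002},{"dp":[0,0,-0.005],"turn":[0,0,0],"claw":0.002}]'
python3 -m pendant '[{"dp":[0,0,-0.0005],"turn":[0,0,0],"claw":0.002},{"dp":[0,0,-0.001],"turn":[0,0,0],"claw":0.002},{"dp":[0,0,-0.0015],"turn":[0,0,0],"claw":0.002}]'
```

```text
t: 3.45
ee_pos: [461.7, 144.7, 64.7]
orientation: [-3.063, -0.698, -0.0]
ft_force: [1.0, -0.1, 0.2]
width: 1.7
t: 3.75
ee_pos: [461.7, 144.7, 63.1]
orientation: [-3.063, -0.697, -0.0]
ft_force: [-0.1, -0.3, -0.6]
width: 2.2
```

```bash
python3 -m pendant '[{"dp":[0,0,-0.0005],"turn":[0,0,0],"claw":0.002},{"dp":[0,0,-0.001],"turn":[0,0,0],"claw":0.002},{"dp":[0,0,-0.0015],"turn":[0,0,0],"claw":0.002}]'

```

```text
t: 4.05
ee_pos: [461.7, 144.6, 61.6]
orientation: [-3.063, -0.697, -0.0]
ft_force: [-0.2, -0.2, -0.2]
width: 2.1
```

```bash
python3 - <<'E'
from workcell import ctrl, imaging
from h import *
d={n:imaging.get_image(n) for n in ("scene","wrist")}
A=cv2.resize(d['scene']['pixels'][90:170,225:305],(400,400),interpolation=cv2.INTER_CUBIC)
B=cv2.resize(d['wrist']['pixels'][150:250,206:306],(400,400),interpolation=cv2.INTER_CUBIC)
cv2.imwrite("pics/both5.png",np.hstack([A,B]))
o=ctrl.get_obs();print(o['t'],o['ee_pos'],o['ft_force'],o['moment'])
E
```

```text
4.15 [461.57506769 144.63091116  61.60799119] [ 0.01025357 -0.54871571 -0.59681438] [ 0.05744451 -0.01709195  0.00529328]
```

View pics/both5.png

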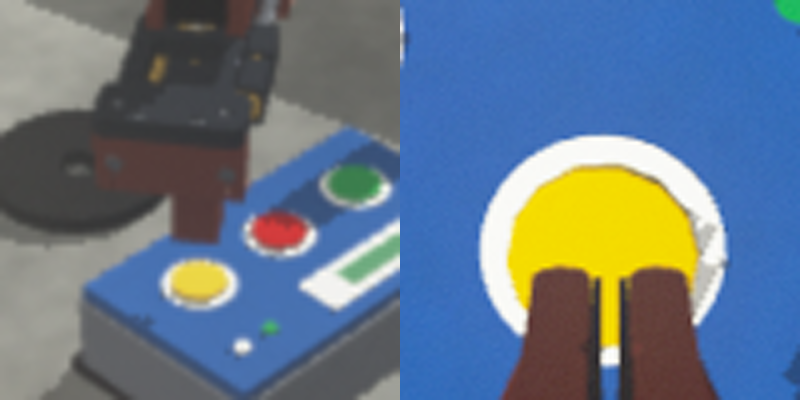

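There is no contact at 61.6, where the nominal geometry says it should already press. Both views still show a gap of roughly 25 mm, so the fingers really are shorter than the TCP says. I go further down.

```bash
python3 -m pendant '[{"dp":[0,0,-0.002],"turn":[0,0,0],"claw":0.002},{"dp":[0,0,-0.004],"turn":[0,0,0],"claw":0.002},{"dp":[0,0,-0.006],"turn":[0,0,0],"claw":0.002},{"dp":[0,0,-0.008],"turn":[0,0,0],"claw":0.002}]'

```

```text
t: 4.55
ee_pos: [461.6, 144.6, 53.4]
orientation: [3.063, 0.698, -0.0]
ft_force: [-0.2, -0.7, -1.2]
width: 2.1
```

```bash
python3 -m pendant '[{"dp":[0,0,-0.002],"turn":[0,0,0],"claw":0.002},{"dp":[0,0,-0.004],"turn":[0,0,0],"claw":0.002},{"dp":[0,0,-0.006],"turn":[0,0,0],"claw":0.002},{"dp":[0,0,-0.007],"turn":[0,0,0],"claw":0.002}]'
python3 - <<'E'
from workcell import ctrl, imaging
from h import *
d={n:imaging.get_image(n) for n in ("scene","wrist")}
A=cv2.resize(d['scene']['pixels'][90:170,225:305],(400,400),interpolation=cv2.INTER_CUBIC)
B=cv2.resize(d['wrist']['pixels'][150:250,206:306],(400,400),interpolation=cv2.INTER_CUBIC)
cv2.imwrite("pics/both6.png",np.hstack([A,B]))
o=ctrl.get_obs();print(o['t'],o['ee_pos'],o['ft_force'],o['moment'])
E
```

```text
t: 4.95
ee_pos: [461.5, 144.6, 46.4]
orientation: [-3.063, -0.698, 0.0]
ft_force: [0.0, 0.4, 0.2]
width: 2.3
5.05 [461.53354545 144.61399778  46.52116546] [-0.63458667  0.22860775  0.32032027] [ 0.03853701 -0.00119966 -0.02024781]
```

View pics/both6.png

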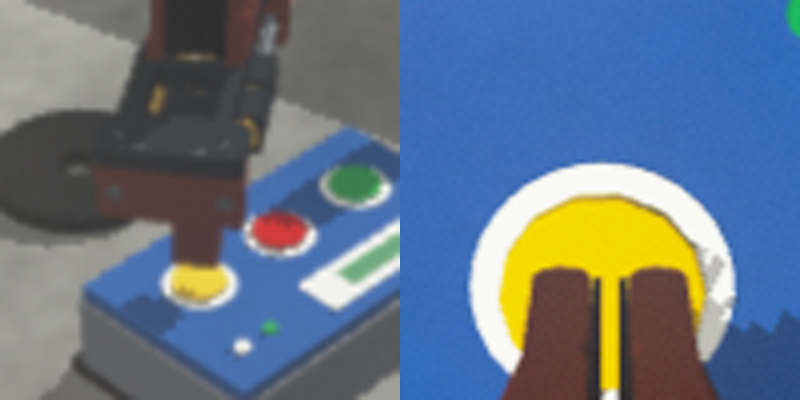

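Left: the fingertip bottom is at about (264,143) and now overlaps the yellow key's upper edge. Right: the tips are centred on the key. Contact is close, so I move in 2 mm calls.

```bash
python3 -m pendant '[{"dp":[0,0,-0.001],"turn":[0,0,0],"claw":0.002},{"dp":[0,0,-0.002],"turn":[0,0,0],"claw":0.002},{"dp":[0,0,-0.002],"turn":[0,0,0],"claw":0.002}]'

```

```text
t: 5.35
ee_pos: [461.6, 144.6, 44.6]
orientation: [3.063, 0.698, -0.0]
ft_force: [-0.1, -0.1, 0.3]
width: 2.3
```

```bash
python3 -m pendant '[{"dp":[0,0,-0.001],"turn":[0,0,0],"claw":0.002},{"dp":[0,0,-0.002],"turn":[0,0,0],"claw":0.002},{"dp":[0,0,-0.002],"turn":[0,0,0],"claw":0.002}]'

```

```text
t: 5.65
ee_pos: [461.6, 144.6, 42.6]
orientation: [3.063, 0.698, -0.0]
ft_force: [0.3, -0.7, 0.2]
width: 2.0
```

```bash
python3 -m pendant '[{"dp":[0,0,-0.001],"turn":[0,0,0],"claw":0.002},{"dp":[0,0,-0.002],"turn":[0,0,0],"claw":0.002},{"dp":[0,0,-0.002],"turn":[0,0,0],"claw":0.002}]'

```

```text
t: 5.95
ee_pos: [461.5, 144.6, 40.5]
orientation: [-3.063, -0.697, 0.0]
ft_force: [-0.4, -0.2, -0.3]
width: 2.0
```

```bash
python3 -m pendant '[{"dp":[0,0,-0.001],"turn":[0,0,0],"claw":0.002},{"dp":[0,0,-0.002],"turn":[0,0,0],"claw":0.002},{"dp":[0,0,-0.002],"turn":[0,0,0],"claw":0.002}]'

```

```text
t: 6.25
ee_pos: [461.5, 144.6, 38.5]
orientation: [3.063, 0.698, -0.0]
ft_force: [0.5, -0.6, 0.3]
width: 2.0
```

```bash
python3 -m pendant '[{"dp":[0,0,-0.001],"turn":[0,0,0],"claw":0.002},{"dp":[0,0,-0.0015],"turn":[0,0,0],"claw":0.002},{"dp":[0,0,-0.0015],"turn":[0,0,0],"claw":0.002}]'
python3 - <<'E'
from workcell import ctrl, imaging
from h import *
d={n:imaging.get_image(n) for n in ("scene","wrist")}
A=cv2.resize(d['scene']['pixels'][90:170,225:305],(400,400),interpolation=cv2.INTER_CUBIC)
B=cv2.resize(d['wrist']['pixels'][150:250,206:306],(400,400),interpolation=cv2.INTER_CUBIC)
cv2.imwrite("pics/both7.png",np.hstack([A,B]))
o=ctrl.get_obs();print(o['t'],o['ee_pos'],o['ft_force'],o['moment'])
E
```

```text
t: 6.55
ee_pos: [461.6, 144.6, 37.1]
orientation: [3.063, 0.698, -0.0]
ft_force: [-0.1, 0.9, -0.2]
width: 2.1
6.65 [461.65101695 144.64894433  37.18151426] [ 0.24736488 -0.06600372  0.0889088 ] [-0.01010528 -0.04391913  0.0273706 ]
```

View pics/both7.png

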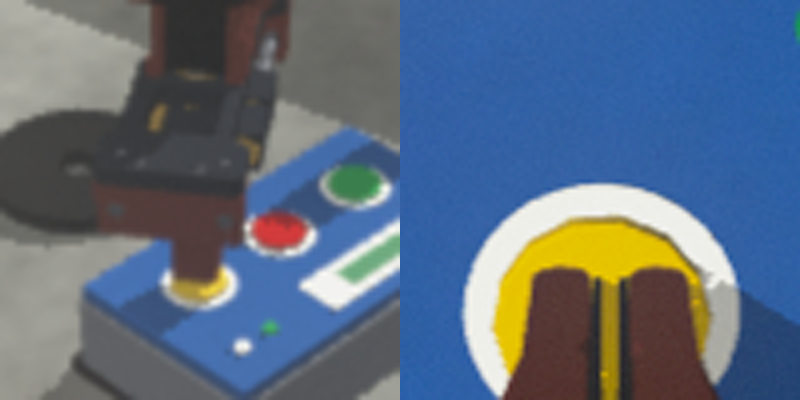

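The tips (bottom at about (265,146) in the scene view) now cover most of the key in both views. I continue in 1 mm calls.

```bash
python3 -m pendant '[{"dp":[0,0,-0.0007],"turn":[0,0,0],"claw":0.002},{"dp":[0,0,-0.0015],"turn":[0,0,0],"claw":0.002}]'

```

```text
t: 6.85
ee_pos: [461.7, 144.7, 35.7]
orientation: [3.063, 0.698, 0.0]
ft_force: [0.7, 0.2, -0.2]
width: 1.9
```

```bash
python3 -m pendant '[{"dp":[0,0,-0.0007],"turn":[0,0,0],"claw":0.002},{"dp":[0,0,-0.0015],"turn":[0,0,0],"claw":0.002}]'

```

```text
t: 7.05
ee_pos: [461.6, 144.6, 34.1]
orientation: [-3.063, -0.697, 0.0]
ft_force: [-0.1, 0.3, -0.1]
width: 2.3
```

```bash
python3 -m pendant '[{"dp":[0,0,-0.0007],"turn":[0,0,0],"claw":0.002},{"dp":[0,0,-0.0015],"turn":[0,0,0],"claw":0.002}]'

```

```text
t: 7.25
ee_pos: [461.6, 144.7, 32.6]
orientation: [3.063, 0.698, -0.0]
ft_force: [-0.3, 0.0, -0.2]
width: 2.4
```

```bash
python3 -m pendant '[{"dp":[0,0,-0.0007],"turn":[0,0,0],"claw":0.002},{"dp":[0,0,-0.0015],"turn":[0,0,0],"claw":0.002}]'

```

```text
t: 7.45
ee_pos: [461.6, 144.7, 31.3]
orientation: [-3.063, -0.697, -0.0]
ft_force: [-1.7, -0.2, 4.0]
width: 2.3
```

Contact: 4.0 N at TCP z 31.3. I press a little further and hold.

```bash
python3 -m pendant '[{"dp":[0,0,-0.0005],"turn":[0,0,0],"claw":0.002},{"dp":[0,0,-0.001],"turn":[0,0,0],"claw":0.002},{"dp":[0,0,-0.001],"turn":[0,0,0],"claw":0.002}]'

```

```text
t: 7.75
ee_pos: [461.7, 144.7, 30.5]
orientation: [-3.063, -0.698, -0.0]
ft_force: [-2.3, -0.2, 7.7]
width: 2.0
```

```bash
python3 -m pendant '[{"dp":[0,0,0],"turn":[0,0,0],"claw":0.002},{"dp":[0,0,0],"turn":[0,0,0],"claw":0.002},{"dp":[0,0,0],"turn":[0,0,0],"claw":0.002},{"dp":[0,0,0],"turn":[0,0,0],"claw":0.002},{"dp":[0,0,0],"turn":[0,0,0],"claw":0.002},{"dp":[0,0,0],"turn":[0,0,0],"claw":0.002}]'
python3 - <<'E'
from workcell import ctrl, imaging
from h import *
im=imaging.get_image('wrist');cv2.imwrite('pics/wrist8.png',im['pixels'])
o=ctrl.get_obs();print(o['t'],o['ee_pos'],o['ft_force'],o['moment'])
E
```

```text
t: 8.35
ee_pos: [461.6, 144.6, 30.5]
orientation: [-3.063, -0.698, -0.0]
ft_force: [-1.9, -0.6, 7.6]
width: 2.0
8.4 [461.64776078 144.64857046  30.55021714] [-1.53535848 -0.35675839  6.65352209] [-0.06974606  0.33019314  0.01606087]
```

View pics/wrist8.png

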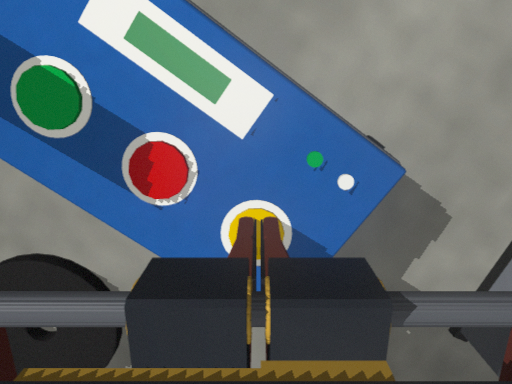

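The wrist view shows the tips on yellow at about (257,230), with red (158,170) and green (50,97) clear. About 7.6 N was held for over 0.6 s, and the moments fit contact at the tip. Next I lift, cross above red, and come down near green, where contact should again be at z≈32.

```bash
python3 -m pendant '[{"dp":[0,0,0.010],"turn":[0,0,0],"claw":0.002},{"dp":[0,0,0.030],"turn":[0,0,0],"claw":0.002},{"dp":[0.003,0.020,0.035],"turn":[0,0,0],"claw":0.002},{"dp":[0.010,0.058,0.035],"turn":[0,0,0],"claw":0.002},{"dp":[0.017,0.096,0.035],"turn":[0,0,0],"claw":0.002},{"dp":[0.0205,0.1185,0.035],"turn":[0,0,0],"claw":0.002},{"dp":[0.0205,0.1185,0.025],"turn":[0,0,0],"claw":0.002},{"dp":[0.0205,0.1185,0.015],"turn":[0,0,0],"claw":0.002}]'
python3 - <<'E'
from workcell import ctrl, imaging
from h import *
d={n:imaging.get_image(n) for n in ("scene","wrist")}
A=cv2.resize(d['scene']['pixels'][70:150,245:325],(400,400),interpolation=cv2.INTER_CUBIC)
B=cv2.resize(d['wrist']['pixels'][150:250,206:306],(400,400),interpolation=cv2.INTER_CUBIC)
cv2.imwrite("pics/both9.png",np.hstack([A,B]))
o=ctrl.get_obs();print(o['t'],o['ee_pos'],o['ft_force'],o['moment'])
E
```

```text
t: 9.2
ee_pos: [481.7, 263.0, 44.7]
orientation: [3.063, 0.699, -0.0]
ft_force: [-0.2, -0.5, -0.6]
width: 1.9
9.3 [480.22191501 261.33670926  43.34170563] [-0.16883613  0.10538021  0.29411316] [0.03958885 0.02840855 0.01131136]
```

View pics/both9.png

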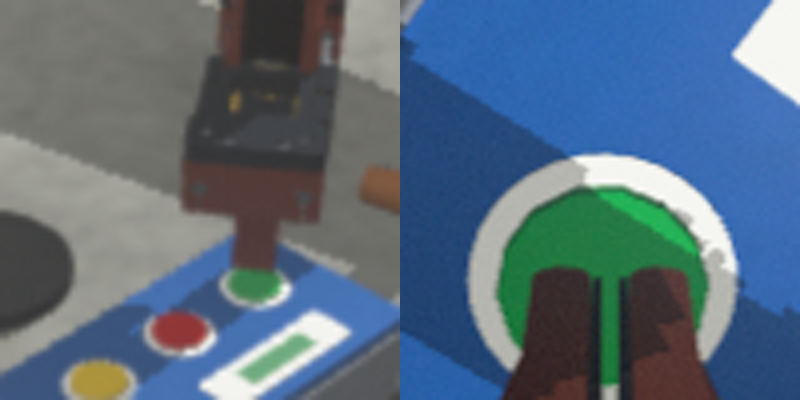

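Left: the fingertip bottom is at about (296,124), just above green. Right: the tips are centred over the green key. I go down to just above contact, then in small steps.

```bash
python3 -m pendant '[{"dp":[0,0,-0.003],"turn":[0,0,0],"claw":0.002},{"dp":[0,0,-0.006],"turn":[0,0,0],"claw":0.002},{"dp":[0,0,-0.009],"turn":[0,0,0],"claw":0.002},{"dp":[0,0,-0.011],"turn":[0,0,0],"claw":0.002},{"dp":[0,0,-0.011],"turn":[0,0,0],"claw":0.002}]'

```

```text
t: 9.8
ee_pos: [482.0, 262.9, 33.9]
orientation: [3.063, 0.697, -0.001]
ft_force: [-0.2, -0.5, 0.3]
width: 2.0
```

```bash
python3 -m pendant '[{"dp":[0,0,-0.001],"turn":[0,0,0],"claw":0.002},{"dp":[0,0,-0.002],"turn":[0,0,0],"claw":0.002},{"dp":[0,0,-0.003],"turn":[0,0,0],"claw":0.002}]'

```

```text
t: 10.1
ee_pos: [482.3, 263.2, 31.4]
orientation: [-3.063, -0.698, -0.0]
ft_force: [-0.8, -1.2, 4.3]
width: 2.3
```

```bash
python3 -m pendant '[{"dp":[0,0,-0.0005],"turn":[0,0,0],"claw":0.002},{"dp":[0,0,-0.001],"turn":[0,0,0],"claw":0.002},{"dp":[0,0,-0.001],"turn":[0,0,0],"claw":0.002}]'

```

```text
t: 10.4
ee_pos: [482.3, 263.2, 30.6]
orientation: [-3.063, -0.698, -0.001]
ft_force: [-2.1, -0.4, 6.6]
width: 2.2
```

```bash
python3 -m pendant '[{"dp":[0,0,-0.0002],"turn":[0,0,0],"claw":0.002},{"dp":[0,0,-0.0002],"turn":[0,0,0],"claw":0.002},{"dp":[0,0,-0.0002],"turn":[0,0,0],"claw":0.002},{"dp":[0,0,-0.0002],"turn":[0,0,0],"claw":0.002},{"dp":[0,0,-0.0002],"turn":[0,0,0],"claw":0.002},{"dp":[0,0,-0.0002],"turn":[0,0,0],"claw":0.002},{"dp":[0,0,-0.0002],"turn":[0,0,0],"claw":0.002}]'

```

```text
t: 11.1
ee_pos: [482.3, 263.2, 30.6]
orientation: [-3.063, -0.698, -0.001]
ft_force: [-1.5, -0.8, 7.7]
width: 1.7
```

Green was held at about 7 N for over 0.7 s. Now I lift off and check that everything is clear.

```bash
python3 -m pendant '[{"dp":[0,0,0.010],"turn":[0,0,0],"claw":0.002},{"dp":[0,0,0.030],"turn":[0,0,0],"claw":0.002},{"dp":[0,0,0.06],"turn":[0,0,0],"claw":0.002},{"dp":[0,0,0.09],"turn":[0,0,0],"claw":0.01},{"dp":[0,0,0.1],"turn":[0,0,0],"claw":0.01},{"dp":[0,0,0.1],"turn":[0,0,0],"claw":0.01},{"dp":[0,0,0.1],"turn":[0,0,0],"claw":0.01}]'
python3 - <<'E'
from workcell import ctrl, imaging
from h import *
im=imaging.get_image('scene');cv2.imwrite('pics/scene10.png',im['pixels'])
o=ctrl.get_obs();print(o['t'],o['ee_pos'],o['ft_force'],o['moment'],np.abs(o['qvel']).max(),o['width'])
E
```

```text
t: 11.8
ee_pos: [481.6, 262.9, 129.2]
orientation: [3.063, 0.698, -0.001]
ft_force: [0.0, 0.3, -0.2]
width: 9.9
11.85 [481.24072321 262.69808338 128.76117048] [-1.03607004 -0.75110884 -0.79870429] [-0.02241864 -0.06618168  0.00484966] 0.012327919495929955 10.273959135281599
```

View pics/scene10.png

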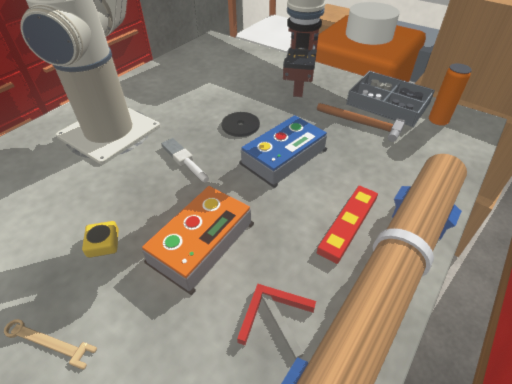

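The gripper at about (298,80) is well above the blue box, all keys are free and nothing else has moved. I hand in the job.

```bash
python3 -c "
from workcell import ctrl
print(ctrl.close_job())"
```

```text
the job is handed in; nothing more can be done
None
```

I pressed the yellow key and then the green key on the blue-panel box with the nearly closed fingers, lifted clear, and handed the job in at about 11.9 s. No verdict was reported.

- **Yellow:** read 7.6–7.7 N, held for more than 0.6 s.
- **Green:** read 6.6–7.7 N, held for about 0.7 s.
- **Red key and orange box:** I crossed about 30 mm above the red key, and the path passed over the orange box well clear. I saw no sign of contact with either.
- **Last checks:** after lifting about 100 mm, the force reading was back to noise (about 1 N or less). The last picture shows all keys free and nothing else moved.

**Disagreement:** the fingers' visible end was about 32 mm above the reported TCP. Contact came at a TCP height of about 32 mm, not the expected 64 mm. I found it by comparing two camera views and then feeling for contact in small steps.

Also, on the approach I twice sent two 2 mm steps without reading the force between them. No contact occurred in those steps.

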